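# Stand a recovered bottle on the photo plinth and fine-focus the camera

### The job

Take the clay bottle with the long narrow neck and stand it upright in the middle of the round plinth in front of the camera, setting it down gently. Then turn the inner knob of the two concentric knobs on the console until its needle points at the steel index tab, without turning the outer ring or shifting the tab. Leave the other two vessels where they stand.

Things in the scene. Friction and masses are not known exactly. Their poses are not given: they have to be found in the camera images.
- necked_bottle_mid (a point): Loose terracotta bottle, the only vessel with a long narrow neck: round, 160 mm tall, 0.25 to 0.5 kg, upright. Point on its axis half-way up (80 mm above the base); z up along the neck. Base 68 mm, belly up to 94 mm in diameter, narrowing to the neck at 100 mm above the base; neck straight, 36 to 34 mm in diameter, up to the top. Mouth solid.
- plinth_top (a point): Centre of the top face of the fixed round grey plinth (130 mm in diameter, black disc on top, 30 mm above the table); z up. The black camera on its rail stands on this frame's +y side (lens front about 165 to 195 mm away, camera top 175 mm above the table); it slides a little as the inner knob turns.
- knob_grip (a point): On the knobs' common vertical axis, in the inner (focus) knob at the height to grip, 97 mm above the table. That knob is an aluminium bar 52 mm long (along x, towards the needle), 24 mm thick (along y: grip across it from above), from 21 mm below this point, where a skirt 48 mm wide and 8 mm thick begins, to 15 mm above. Needs up to 0.1 N m, stays as left. Outer ring's top: 30 mm below.
- needle_tip (a point): End of the thin steel needle (4 mm wide, 3 mm thick) that sticks out of the inner knob over the outer ring, 62 mm from the knob axis, 73.5 mm above the table; turns with the inner knob. x of this frame points outwards along the needle.
- tab_tip (a point): 2 mm above the middle of the top inner edge of the upright steel index tab (10 mm wide, 15 mm radially, top 71.5 mm above the table), which stands on the console outside the outer ring. Point 62 mm from the knob axis at the needle's height: a needle that points at the tab has its tip on this point. x points outwards. Stiff; must stay.
- ring_mark (a point): White line on top of the outer (zoom) ring, 50 mm from the knob axis, 67 mm above the table. The outer ring is black, ribbed, 114 mm in diameter over its ribs, 22 mm high, on the same axis as the inner knob; it turns at a light touch.
- focus_knob (a joint): Angle of the inner knob and its needle, rad, in the console's frame; grows counter-clockwise seen from above; limits -2 to 2.
- index_tab (a joint): Angle of the index tab about the same axis, rad, same zero and direction as the inner knob: the needle points at the tab when the two angles are equal. At the start the tab is 0.5 to 1.45 rad counter-clockwise of the needle.
- round_jar_mid (a point): Loose round terracotta jar with a short wide neck and a small handle, 92 mm tall, 96 mm in diameter; point on its axis half-way up. A bystander.
- flared_beaker_mid (a point): Loose straight-sided terracotta beaker, wider at the top (84 mm) than at the base (60 mm), 100 mm tall; point on its axis half-way up. A bystander.
- console: Fixed grey control box, 175 x 175 x 45 mm, that carries both knobs and the tab; origin in the centre of its underside, below the knob axis. Joint angle 0 is its +x direction.
Not all that is in view belongs to the job. Of the things shaped like the console, the grey one is meant. Leave any black look-alike of the part that bears necked_bottle_mid alone.

How it is judged:
On the way, in this order (a step that is already met when the one before it is completed fails the run):
1. the necked bottle stands upright in the middle of the plinth, let go (horizontal distance between necked_bottle_mid and plinth_top below 0.02 m and z of necked_bottle_mid in the frame of plinth_top between 0.074 and 0.086 m and angle between necked_bottle_mid's own z axis and vertical below 0.1 rad and contact force between necked_bottle and the fingers below 0.1 N), for 0.2 s.
2. the inner knob's needle points at the index tab (horizontal distance between needle_tip and tab_tip below 0.005 m), for 0.2 s.
At the end, for the whole second after the job is handed in: The necked bottle stands upright (within 0.1 rad), at rest, its axis within 20 mm of the plinth's centre; the needle's tip is within 5 mm (half the tab's width) of the middle of the tab's inner edge; the outer ring's mark is within 5 mm of where it was (horizontal distance between necked_bottle_mid and plinth_top below 0.02 m and z of necked_bottle_mid in the frame of plinth_top between 0.074 and 0.086 m and angle between necked_bottle_mid's own z axis and vertical below 0.1 rad and linear speed of necked_bottle below 0.02 m/s and horizontal distance between needle_tip and tab_tip below 0.005 m and distance of ring_mark from where it was at the start of the episode below 0.005 m); the robot touches nothing.
It fails at once if the outer ring was turned (its mark moved more than 5 mm) (distance of ring_mark from where it was at the start of the episode above 0.005 m).
It fails at once if the index tab was shifted by more than 4 mm (distance of tab_tip from where it was at the start of the episode above 0.004 m).
It fails at once if the bottle was set down hard (more than 60 N on the plinth) (contact force between necked_bottle and rig above 60 N).
It fails at once if another vessel was moved by more than 20 mm (distance of any of round_jar_mid, flared_beaker_mid from where it was at the start of the episode above 0.02 m).
It also fails if it takes over 48 s, if anything falls off the work surface, if the arm or the gripper's body presses on something with over 40 N, if the wrist force passes 120 N, or if a joint passes its speed limit or range.

### The arm

A 6-joint arm with a two-finger parallel gripper is mounted at the origin on the work surface. World frame = base frame: x ahead of the robot, y to its left, z up, the work surface at z = 0. Lengths are in m, angles in rad, forces in N, time in s.
With the tool pointing down it reaches from about 0.25 to 0.8 m from the base axis. Payload 8.5 kg.
Tool frame: the origin (TCP) lies between the finger pads; the fingertips stand 8 mm ahead of it and the grasp point (between the pads) lies 11 mm behind it (tip_extent is the distance from the TCP to the fingertips, in m); z points along the fingers, y is the direction in which the jaws open and shut (so a half turn about z gives the same grasp; the last joint's range is limited). The gripper opens to 85 mm and grips with 20 to 120 N. Pads are 22 mm wide; open, the fingers measure 114 mm over their backs; the gripper's body (76 mm by 85 mm) begins 54 mm behind the grasp point. The pads swing forward as they close: fully open they stand 13 mm farther back than shut.
Start: joints at [1.33, 0.238, -0.013, 1.319, 0, 1.571], TCP at [0.125, 0.51, 0.239] pointing down, gripper open.
Joint ranges: [-2.66, 2.66], [-1.03, 1.9], [-1.14, 1.46], [-1.82, 2.27], [-1.45, 1.34], [-3.14, 3.14]. Speed limits (rad/s): [2.22, 2.22, 2.79, 3.14, 3.14, 3.14].

### API

Orientations are given as a unit quaternion [w, x, y, z].
In Python, from workcell import * gives the robot as it stands.
- The arm moves only by the tool servo_tool, never from a script. Its argument "steps" is a list of rows, each a list of 3 entries, a list of its own where there are three numbers: the gripper's target within -1 to 1 (fully open at 1, half-way at 0, shut at -1), then the shift along the tool's x, y, z in m, then the turn, a rotation vector about the tool's x, y, z in degrees. In form: [[gripper, [dx, dy, dz], [ax, ay, az]], ...]. A call has exactly 5 rows; each row is the pose to reach, as a shift and turn from the pose commanded when the call began, along the tool's axes at that moment; what a row does not reach only later rows make up. A row lasts 1/12 s, in which the tool goes at most 41.7 mm and 7.16 degrees, less where a joint would pass 70% of its speed; a pose out of reach is approached as far as the arm can. A call with a gripper value outside its range is refused whole. The fingers move at their own pace and stop on an object; "newtons" is the grip in N (left out, the last holds). Time passes only in rows, so rows that repeat a pose let the fingers close, or fill a call up. It gives the time, the measured TCP pose, the force and the opening at its end, in the units of the state.
- read_state(): the state, without advancing time (a new reading comes with each control period).
- read_camera(name): name is "scene" or "top" or "wrist"; returns the picture (480x640x3 uint8, red, green, blue); there is no depth.
- calibration(name): a dict with "K" (3x3 intrinsics, pixels), "view" (4x4, takes a point from world to camera coordinates). Camera axes: x right, y down, z forward; pixel columns grow to the right and rows downward; lengths in m; the calibration is good to about 2 mm. A picture is of the moment at which its call begins: read the wrist's pose just before it. calibration takes no time and is no camera call; for the wrist camera it gives the pose at the moment of the call.
- close_job(): hands the job in, once; it reports no verdict.
The state is a dict: "time_s": time; "q": joint angles; "joint_vel": joint speeds; "joint_efforts": joint torques, N m; "tcp_pos": TCP position; "ee_rot": TCP orientation; "contact_force": force on the tool from outside, world axes, zero at the start; "torque": the same for the moment, N m; "gripper_width": opening from 0.0 (shut) to 1.0 (fully open).
Only numpy, scipy, OpenCV 4.12 (cv2) and the standard library are available. Lean on these libraries where they do the work, as an engineer would, in place of code of your own. Each camera call takes 0.05 s, during which the arm holds its last target. There are 200 camera calls.

## Working session

There is one attempt and no reset: what is moved stays moved. The work goes in short steps, Python scripts to look and compute and a tool call to move; the robot and the scene stay as the last step left them, time stands still between calls to the robot, and variables do not carry over. Pictures are saved under pics/ and viewed, about 8 in all and at most 12, crops included, and the job is handed in when it is done.

Besides the shell and the picture viewer there is one more tool, called after "Emit:" by a JSON object that holds its "method" and its "body", one argument or row to a line. servo_tool: Moves the arm, as the interface text tells. Its arguments: {"type":"object","properties":{"steps":{"type":"array","items":{"type":"array"}},"newtons":{"type":"number"}},"required":["steps"]}

```bash
mkdir -p pics; ls
python3 - <<'E'
from workcell import *
import cv2
s=read_state();print(s)
for n in("scene","top"):
    cv2.imwrite(f"pics/{n}0.png",read_camera(n)[:,:,::-1]); c=calibration(n);print(n,c)
E
```

```text
pics
{'time_s': 0.0, 'q': array([ 1.33003265e+00,  2.38770793e-01, -1.42491083e-02,  1.31917814e+00,
       -1.78046442e-05,  1.57076300e+00]), 'joint_vel': array([ 1.22916995e-03, -5.96772081e-04,  8.18644144e-04,  3.83661700e-05,
        4.98476851e-04,  8.11044747e-04]), 'joint_efforts': array([-3.32716727e-04, -5.38789165e+01,  3.46442020e+01,  1.80162949e-02,
       -9.34658124e-05,  5.27674246e-06]), 'tcp_pos': array([0.12509482, 0.50947438, 0.23868485]), 'ee_rot': array([-7.53403675e-05,  1.20074709e-01,  9.92764611e-01, -6.96851194e-04]), 'contact_force': array([-0.80287224,  0.58236916,  0.54166456]), 'torque': array([-0.01949606, -0.0141931 , -0.0375518 ]), 'gripper_width': 1.0019298955704832}
scene {'K': array([[473.17054633,   0.        , 320.89614315],
       [  0.        , 473.17054633, 240.81737738],
       [  0.        ,   0.        ,   1.        ]]), 'view': array([[-4.44371370e-01,  8.95842635e-01, -2.44398296e-04,
         2.92829724e-01],
       [ 6.84543426e-01,  3.39383073e-01, -6.45150701e-01,
        -2.76741977e-01],
       [-5.77870559e-01, -2.86853802e-01, -7.64055308e-01,
         1.46339782e+00],
       [ 0.00000000e+00,  0.00000000e+00,  0.00000000e+00,
         1.00000000e+00]])}
top {'K': array([[576.67571078,   0.        , 320.18889018],
       [  0.        , 576.67571078, 247.16312508],
       [  0.        ,   0.        ,   1.        ]]), 'view': array([[-1.97037921e-04, -9.99932110e-01, -1.16505689e-02,
        -3.46287150e-02],
       [-9.94092568e-01,  1.46035956e-03, -1.08525729e-01,
         5.22503019e-01],
       [ 1.08535376e-01,  1.15603603e-02, -9.94025367e-01,
         1.33376787e+00],
       [ 0.00000000e+00,  0.00000000e+00,  0.00000000e+00,
         1.00000000e+00]])}
```

View pics/top0.png

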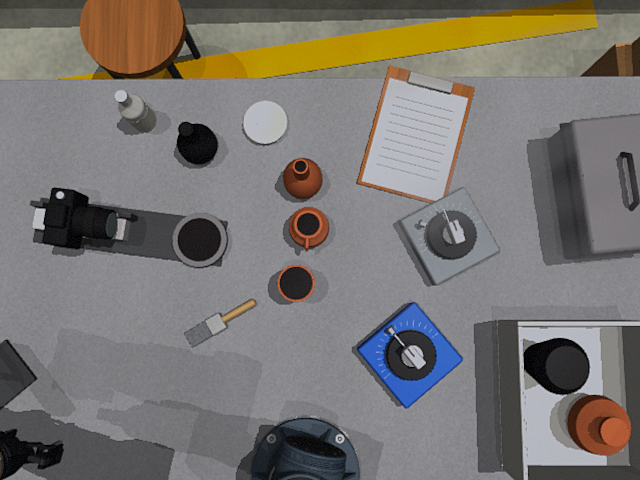

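View pics/scene0.png

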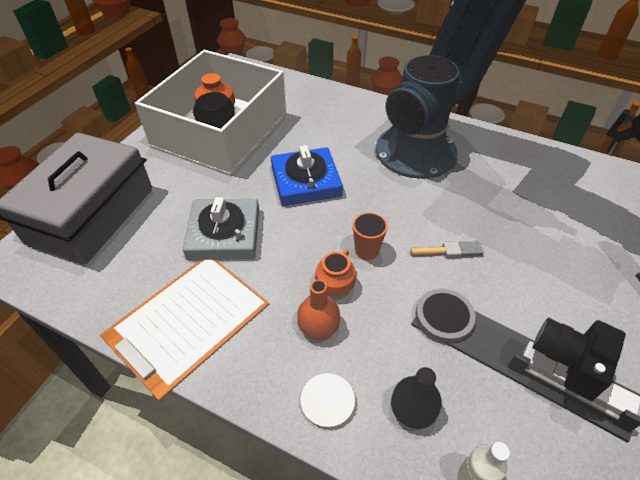

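The top view shows the bottle (mouth 300,166), the jar (309,228), the beaker (296,283), the plinth disc (199,240) and the grey console (450,235). In the scene view the bottle mouth is at (318,287), the plinth disc at (445,313) and the console knob at (218,215).

```bash
cat > h.py <<'E'
from workcell import *
import cv2, numpy as np
from scipy.spatial.transform import Rotation as R
def ray(c,uv,z):
    K,V=c["K"],c["view"]; d=V[:3,:3].T@np.linalg.solve(K,[*uv,1]); o=-V[:3,:3].T@V[:3,3]
    return o+d*(z-o[2])/d[2]
def proj(c,p):
    q=c["K"]@(c["view"]@[*p,1])[:3]; return q[:2]/q[2]
def tool(p,yawvec=None):
    s=read_state(); r=R.from_quat(s["ee_rot"][[1,2,3,0]]).as_matrix()
    return r.T@(np.array(p)-s["tcp_pos"])
E
python3 - <<'E'
from h import *
t=calibration("top");s=calibration("scene")
for n,c,uv,z in [("mouth",t,(300,166),.16),("mouth",s,(318,287),.16),("belly",t,(303,179),.05),("plinth",t,(199.5,240),.03),("plinth",s,(445,313),.03),("jar",t,(309,225),.09),("beaker",t,(296,283),.1),("console",t,(449,236),.045),("knob",t,(453,232),.112)]:
    print(n,ray(c,uv,z).round(4))
a=cv2.imread("pics/top0.png")[180:290,390:510];b=cv2.imread("pics/scene0.png")[180:270,175:270]
a=cv2.resize(a,(600,550),interpolation=2)
cv2.imwrite("pics/c1.png",a); cv2.imwrite("pics/c2.png",cv2.resize(b,None,fx=6,fy=6,interpolation=2))
E
```

```text
mouth [0.685  0.0071 0.16  ]
mouth [0.686 0.007 0.16 ]
belly [0.6816 0.0051 0.05  ]
plinth [0.5398 0.2507 0.03  ]
plinth [0.543  0.2512 0.03  ]
jar [ 0.5662 -0.0105  0.09  ]
beaker [0.4346 0.0179 0.1   ]
console [ 0.5464 -0.3356  0.045 ]
knob [ 0.5467 -0.3304  0.112 ]
```

View pics/c1.png

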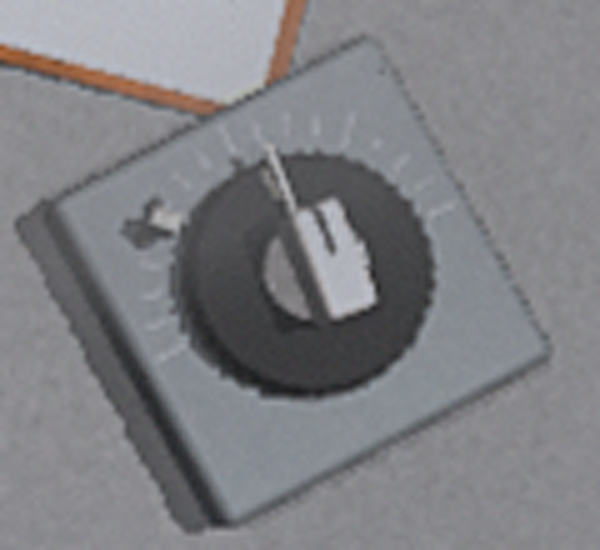

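Emit:
{"method": "servo_tool", "body": {
  "steps": [
    [1, [-0.033, -0.018, 0], [0, 0, 0]],
    [1, [-0.066, -0.036, 0], [0, 0, 0]],
    [1, [-0.1, -0.053, 0], [0, 0, 0]],
    [1, [-0.133, -0.071, 0], [0, 0, 0]],
    [1, [-0.166, -0.089, 0], [0, 0, 0]]
  ],
  "newtons": 60
}}

```text
time_s: 0.52
tcp_pos: [0.2659, 0.3824, 0.239]
ee_rot: [-0.0, 0.12, 0.993, -0.0]
contact_force: [-0.5, 0.8, -0.1]
gripper_width: 0.998
```

Emit:
{"method": "servo_tool", "body": {
  "steps": [
    [1, [-0.033, -0.018, 0], [0, 0, 0]],
    [1, [-0.066, -0.036, 0], [0, 0, 0]],
    [1, [-0.1, -0.053, 0], [0, 0, 0]],
    [1, [-0.133, -0.071, 0], [0, 0, 0]],
    [1, [-0.166, -0.089, 0], [0, 0, 0]]
  ]
}}

```text
time_s: 0.93
tcp_pos: [0.4062, 0.2561, 0.2392]
ee_rot: [-0.0, 0.12, 0.993, -0.0]
contact_force: [0.4, 0.4, -0.1]
gripper_width: 1.006
```

Emit:
{"method": "servo_tool", "body": {
  "steps": [
    [1, [-0.033, -0.018, 0], [0, 0, 0]],
    [1, [-0.066, -0.036, 0], [0, 0, 0]],
    [1, [-0.1, -0.053, 0], [0, 0, 0]],
    [1, [-0.133, -0.071, 0], [0, 0, 0]],
    [1, [-0.166, -0.089, 0], [0, 0, 0]]
  ]
}}

```text
time_s: 1.35
tcp_pos: [0.5462, 0.1301, 0.239]
ee_rot: [-0.0, 0.12, 0.993, -0.0]
contact_force: [1.4, 0.7, 0.6]
gripper_width: 1.0
```

Emit:
{"method": "servo_tool", "body": {
  "steps": [
    [1, [-0.033, -0.018, 0], [0, 0, 0]],
    [1, [-0.066, -0.036, 0], [0, 0, 0]],
    [1, [-0.1, -0.053, 0], [0, 0, 0]],
    [1, [-0.133, -0.071, 0], [0, 0, 0]],
    [1, [-0.166, -0.089, 0], [0, 0, 0]]
  ]
}}

```text
time_s: 1.77
tcp_pos: [0.6861, 0.0042, 0.2388]
ee_rot: [-0.0, 0.12, 0.993, -0.0]
contact_force: [1.5, 0.8, 0.8]
gripper_width: 1.0
```

Run:
```python
from h import *
s=read_state();print(s["tcp_pos"],s["ee_rot"],s["q"]);print(tool([.685,.0065,.124]))
```

```text
[0.68610508 0.00417231 0.23877901] [-3.58288994e-04  1.20196838e-01  9.92750012e-01 -7.95287804e-05] [ 6.11038516e-03  5.30561258e-01  4.36230998e-01  1.47719699e+00
 -6.73090323e-05  2.47086737e-01]
[0.00154919 0.00202472 0.11477961]
```

Emit:
{"method": "servo_tool", "body": {
  "steps": [
    [1, [0.001, 0.002, 0.03], [0, 0, 0]],
    [1, [0.001, 0.002, 0.06], [0, 0, 0]],
    [1, [0.001, 0.002, 0.085], [0, 0, 0]],
    [1, [0.001, 0.002, 0.105], [0, 0, 0]],
    [1, [0.001, 0.002, 0.113], [0, 0, 0]]
  ]
}}

```text
time_s: 2.18
tcp_pos: [0.6828, 0.0077, 0.1223]
ee_rot: [-0.003, 0.12, 0.993, -0.0]
contact_force: [-0.4, -0.1, 0.2]
gripper_width: 1.001
```

Emit:
{"method": "servo_tool", "body": {
  "steps": [
    [-0.1, [0, 0, 0], [0, 0, 0]],
    [-0.3, [0, 0, 0], [0, 0, 0]],
    [-0.6, [0, 0, 0], [0, 0, 0]],
    [-1, [0, 0, 0], [0, 0, 0]],
    [-1, [0, 0, 0], [0, 0, 0]]
  ]
}}

```text
time_s: 2.6
tcp_pos: [0.6855, 0.0076, 0.1283]
ee_rot: [0.002, 0.12, 0.993, -0.0]
contact_force: [-0.3, -1.9, 5.6]
gripper_width: 0.392
```

Emit:
{"method": "servo_tool", "body": {
  "steps": [
    [-1, [0, 0, 0], [0, 0, 0]],
    [-1, [0, 0, 0], [0, 0, 0]],
    [-1, [0, 0, 0], [0, 0, 0]],
    [-1, [0, 0, 0], [0, 0, 0]],
    [-1, [0, 0, 0], [0, 0, 0]]
  ]
}}

```text
time_s: 3.02
tcp_pos: [0.6855, 0.0076, 0.1282]
ee_rot: [0.001, 0.12, 0.993, -0.0]
contact_force: [-1.1, -2.6, 6.1]
gripper_width: 0.397
```

Emit:
{"method": "servo_tool", "body": {
  "steps": [
    [-1, [0, 0, -0.008], [0, 0, 0]],
    [-1, [0, 0, -0.025], [0, 0, 0]],
    [-1, [0, 0, -0.05], [0, 0, 0]],
    [-1, [0, 0, -0.07], [0, 0, 0]],
    [-1, [0, 0, -0.08], [0, 0, 0]]
  ]
}}

```text
time_s: 3.43
tcp_pos: [0.6853, 0.0081, 0.2095]
ee_rot: [0.001, 0.12, 0.993, 0.0]
contact_force: [0.4, -0.3, -4.5]
gripper_width: 0.392
```

Run:
```python
from h import *
cv2.imwrite("pics/s1.png",read_camera("scene")[:,:,::-1])
s=read_state();print(s["tcp_pos"],s["contact_force"],s["gripper_width"]);print(tool([.5414,.251,s["tcp_pos"][2]]))
```

```text
[0.6857536  0.00803796 0.21042694] [ 0.55516394 -0.62871227 -2.27362928] 0.39171744266144476
[ 0.198109    0.20154634 -0.00064402]
```

View pics/s1.png

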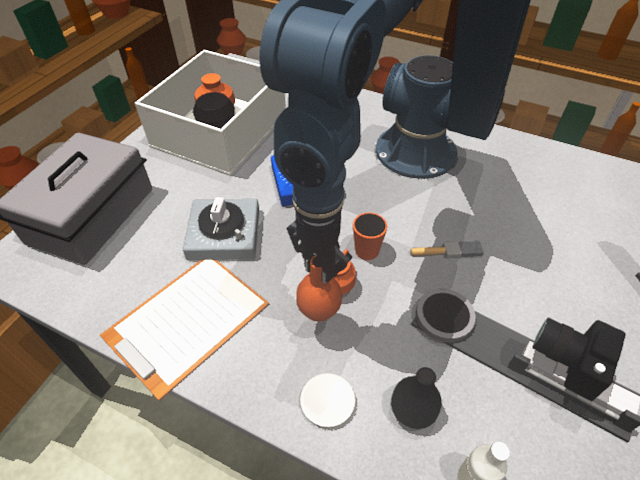

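The bottle (319,300) is off the table, held by its neck and upright. Carrying it to the plinth.

Emit:
{"method": "servo_tool", "body": {
  "steps": [
    [-1, [0.012, 0.012, 0], [0, 0, 0]],
    [-1, [0.034, 0.035, 0], [0, 0, 0]],
    [-1, [0.057, 0.058, 0], [0, 0, 0]],
    [-1, [0.08, 0.081, 0], [0, 0, 0]],
    [-1, [0.103, 0.105, 0], [0, 0, 0]]
  ]
}}

```text
time_s: 3.9
tcp_pos: [0.6082, 0.1352, 0.2051]
ee_rot: [-0.001, 0.12, 0.993, -0.0]
contact_force: [1.7, 0.9, -4.5]
gripper_width: 0.394
```

Emit:
{"method": "servo_tool", "body": {
  "steps": [
    [-1, [0.022, 0.023, 0], [0, 0, 0]],
    [-1, [0.044, 0.046, 0], [0, 0, 0]],
    [-1, [0.066, 0.069, 0], [0, 0, 0]],
    [-1, [0.084, 0.086, 0], [0, 0, 0]],
    [-1, [0.095, 0.097, 0], [0, 0, 0]]
  ]
}}

```text
time_s: 4.32
tcp_pos: [0.5383, 0.2533, 0.2054]
ee_rot: [-0.001, 0.119, 0.993, -0.0]
contact_force: [0.5, -0.2, -4.0]
gripper_width: 0.394
```

Emit:
{"method": "servo_tool", "body": {
  "steps": [
    [-1, [0, 0, 0.01], [0, 0, 0]],
    [-1, [0, 0, 0.022], [0, 0, 0]],
    [-1, [0, 0, 0.032], [0, 0, 0]],
    [-1, [0, 0, 0.04], [0, 0, 0]],
    [-1, [0, 0, 0.04], [0, 0, 0]]
  ]
}}

```text
time_s: 4.73
tcp_pos: [0.5396, 0.2503, 0.1637]
ee_rot: [-0.002, 0.12, 0.993, -0.001]
contact_force: [-0.5, 0.0, -4.1]
gripper_width: 0.395
```

Run:
```python
from h import *
cv2.imwrite("pics/s2.png",read_camera("scene")[150:400,330:640,::-1].repeat(2,0).repeat(2,1))
s=read_state();print(s["tcp_pos"],s["contact_force"],s["gripper_width"]);print(tool([.5414,.251,.1583]))
```

```text
[0.54006921 0.25049225 0.16491166] [ 0.62702891  0.25106085 -3.82748747] 0.3946661585821968
[-0.00118356  0.0008227   0.00660796]
```

View pics/s2.png

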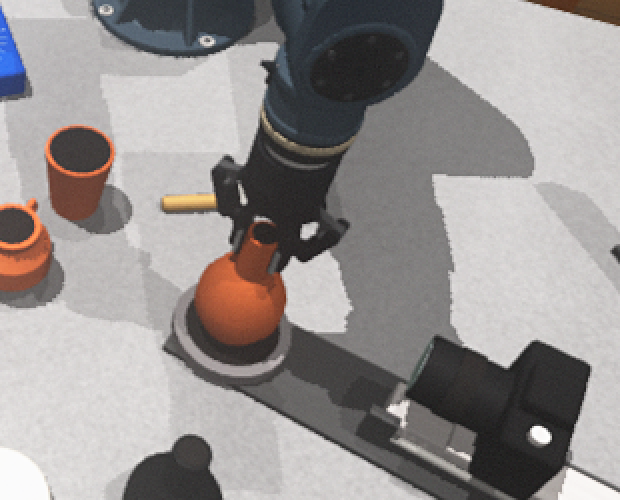

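The bottle hangs upright and centred just above the plinth. Lowering slowly.

Emit:
{"method": "servo_tool", "body": {
  "steps": [
    [-1, [0, 0, 0.001], [0, 0, 0]],
    [-1, [0, 0, 0.002], [0, 0, 0]],
    [-1, [0, 0, 0.003], [0, 0, 0]],
    [-1, [0, 0, 0.004], [0, 0, 0]],
    [-1, [0, 0, 0.005], [0, 0, 0]]
  ],
  "newtons": 30
}}

```text
time_s: 5.2
tcp_pos: [0.5407, 0.2513, 0.1615]
ee_rot: [0.0, 0.12, 0.993, 0.0]
contact_force: [0.1, 0.3, -3.2]
gripper_width: 0.39
```

Emit:
{"method": "servo_tool", "body": {
  "steps": [
    [-1, [0, 0, 0.0005], [0, 0, 0]],
    [-1, [0, 0, 0.001], [0, 0, 0]],
    [-1, [0, 0, 0.0015], [0, 0, 0]],
    [-1, [0, 0, 0.002], [0, 0, 0]],
    [-1, [0, 0, 0.002], [0, 0, 0]]
  ]
}}

```text
time_s: 5.62
tcp_pos: [0.5405, 0.2513, 0.1592]
ee_rot: [-0.0, 0.12, 0.993, -0.0]
contact_force: [-0.2, 0.7, -5.0]
gripper_width: 0.391
```

Emit:
{"method": "servo_tool", "body": {
  "steps": [
    [-1, [0, 0, 0.0005], [0, 0, 0]],
    [-1, [0, 0, 0.001], [0, 0, 0]],
    [-1, [0, 0, 0.0015], [0, 0, 0]],
    [-1, [0, 0, 0.002], [0, 0, 0]],
    [-1, [0, 0, 0.002], [0, 0, 0]]
  ]
}}

```text
time_s: 6.03
tcp_pos: [0.5407, 0.2513, 0.1582]
ee_rot: [0.001, 0.12, 0.993, 0.0]
contact_force: [-2.8, -2.0, 4.5]
gripper_width: 0.392
```

Contact at about 8 N. Releasing, then rising.

Emit:
{"method": "servo_tool", "body": {
  "steps": [
    [-0.1, [0, 0, 0], [0, 0, 0]],
    [0.1, [0, 0, 0], [0, 0, 0]],
    [0.5, [0, 0, 0], [0, 0, 0]],
    [1, [0, 0, 0], [0, 0, 0]],
    [1, [0, 0, 0], [0, 0, 0]]
  ]
}}

```text
time_s: 6.45
tcp_pos: [0.5406, 0.2514, 0.1573]
ee_rot: [0.0, 0.12, 0.993, 0.0]
contact_force: [0.5, 0.2, 0.2]
gripper_width: 0.948
```

Emit:
{"method": "servo_tool", "body": {
  "steps": [
    [1, [0, 0, 0], [0, 0, 0]],
    [1, [0, 0, -0.02], [0, 0, 0]],
    [1, [0, 0, -0.05], [0, 0, 0]],
    [1, [0, 0, -0.08], [0, 0, 0]],
    [1, [0, 0, -0.1], [0, 0, 0]]
  ]
}}

```text
time_s: 6.87
tcp_pos: [0.5409, 0.2515, 0.26]
ee_rot: [0.001, 0.12, 0.993, 0.001]
contact_force: [0.1, 0.1, 1.2]
gripper_width: 1.001
```

Run:
```python
from h import *
cv2.imwrite("pics/s3.png",read_camera("scene")[:,:,::-1])
s=read_state();print(s["tcp_pos"],s["contact_force"],s["gripper_width"])
t=calibration("top");o=[]
f=lambda x,y:ray(t,(390+x/5,180+y/5),o)
for n,x,y,o in [("ring",312,275,.062),("needle",268,148,.0735),("tab",180,220,.0715),("knobtop",337,262,.112)]:print(n,f(x,y))
print(tool([.52,-.33,.26]))
```

```text
[0.54191837 0.25198159 0.26331641] [ 0.56402278 -0.51529278  2.91232127] 1.0020710432698778
ring [ 0.54650647 -0.33983579  0.062     ]
needle [ 0.60377546 -0.31865798  0.0735    ]
tab [ 0.5707867  -0.27805534  0.0715    ]
knobtop [ 0.5457864  -0.34008341  0.112     ]
[-0.11748406 -0.57042886  0.00154941]
```

View pics/s3.png

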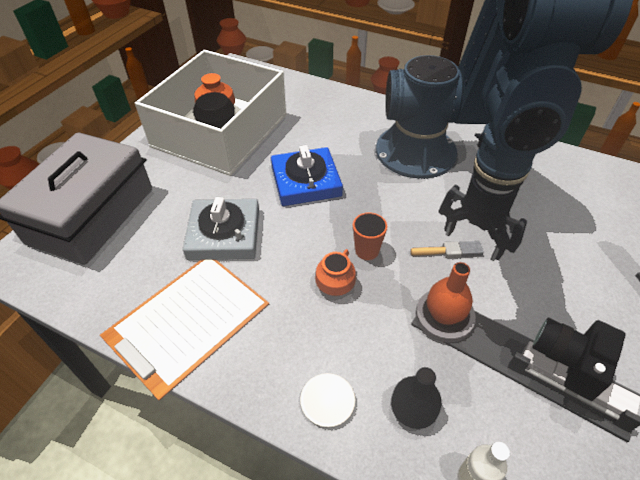

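The bottle stands upright and free, centred on the plinth at (450,300). The jar and beaker have not moved. Next: the console.

Emit:
{"method": "servo_tool", "body": {
  "steps": [
    [1, [-0.01, -0.038, 0], [0, 0, 0]],
    [1, [-0.019, -0.077, 0], [0, 0, 0]],
    [1, [-0.029, -0.115, 0], [0, 0, 0]],
    [1, [-0.039, -0.153, 0], [0, 0, 0]],
    [1, [-0.048, -0.191, 0], [0, 0, 0]]
  ]
}}

```text
time_s: 7.33
tcp_pos: [0.5414, 0.0528, 0.2572]
ee_rot: [0.0, 0.12, 0.993, -0.0]
contact_force: [0.5, -0.2, -0.3]
gripper_width: 0.999
```

Emit:
{"method": "servo_tool", "body": {
  "steps": [
    [1, [-0.01, -0.038, 0], [0, 0, 0]],
    [1, [-0.019, -0.077, 0], [0, 0, 0]],
    [1, [-0.029, -0.115, 0], [0, 0, 0]],
    [1, [-0.039, -0.153, 0], [0, 0, 0]],
    [1, [-0.048, -0.191, 0], [0, 0, 0]]
  ]
}}

```text
time_s: 7.75
tcp_pos: [0.5424, -0.1445, 0.2572]
ee_rot: [0.0, 0.12, 0.993, -0.0]
contact_force: [0.9, -0.5, 0.9]
gripper_width: 0.998
```

Emit:
{"method": "servo_tool", "body": {
  "steps": [
    [1, [-0.01, -0.038, 0], [0, 0, -7]],
    [1, [-0.019, -0.077, 0], [0, 0, -14]],
    [1, [-0.029, -0.115, 0], [0, 0, -21]],
    [1, [-0.039, -0.153, 0], [0, 0, -28]],
    [1, [-0.048, -0.191, 0], [0, 0, -34]]
  ]
}}

```text
time_s: 8.17
tcp_pos: [0.5434, -0.3417, 0.2571]
ee_rot: [0.0, -0.178, 0.984, -0.0]
contact_force: [1.1, 1.1, 0.8]
gripper_width: 0.997
```

Run:
```python
from h import *
s=read_state();c=calibration("wrist");i=read_camera("wrist")
cv2.imwrite("pics/w1.png",i[:,:,::-1]);np.savez("w1.npz",K=c["K"],view=c["view"])
print(s["time_s"],s["tcp_pos"],s["ee_rot"],s["q"]);print(tool([.546,-.34,.089]))
print("axis/needle/tab px",proj(c,[.5465,-.34,.112]),proj(c,[.6038,-.3187,.0735]),proj(c,[.5708,-.278,.0735]))
```

```text
8.1667 [ 0.54343469 -0.34167157  0.25713743] [ 7.26595770e-05 -1.78453149e-01  9.83948399e-01 -1.30027910e-04] [-5.61230572e-01  4.42685302e-01  3.35356633e-01  1.46318493e+00
 -9.38738375e-05 -9.20058872e-01]
[-0.00599203  0.00674003  0.16701955]
axis/needle/tab px [318.16721277 230.12015636] [317.92124897 283.12835628] [374.70271779 265.8328312 ]
```

View pics/w1.png

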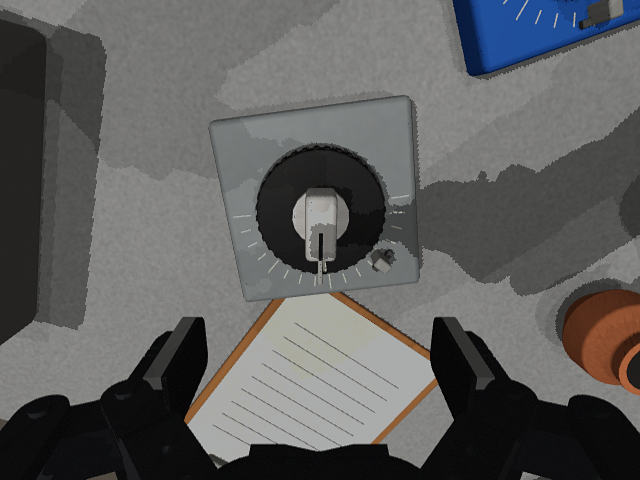

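The wrist view shows the ring centred near (320,209), the needle pointing straight down the image with its tip near (320,283), and the tab near (382,260). A closer crop:

Run:
```python
import cv2
i=cv2.imread("pics/w1.png")[135:295,240:410];cv2.imwrite("pics/w1c.png",cv2.resize(i,(680,640))[40:])
```

```text
(no output)
```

View pics/w1c.png

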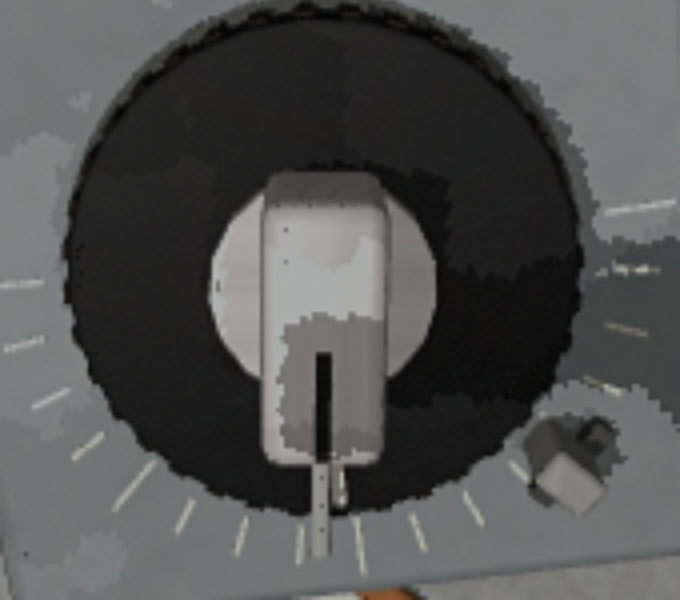

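Run:
```python
from h import *
c=np.load("w1.npz")
f=lambda x,y,z:ray(c,(240+x/4,135+(y+40)/4),z)[:2]
ring=f(324,261,.06); skirt=f(322,289,.076); top=f(325,(203+465)/2,.112)
print("axis est",ring,skirt,top)
for a in(ring,skirt):
  for n,x,y,z in[("needle",320,557,.0735),("tabL",540,485,.0715),("tabT",570,452,.0715),("tabmid",555,468,.0715),("tabfar",591,498,.0715),("darkinner",550,425,.0715),("darkinner45",550,425,.045)]:
    d=f(x,y,z)-a;print(n,np.hypot(*d).round(4),np.degrees(np.arctan2(d[1],d[0])).round(1))
```

```text
axis est [ 0.54369795 -0.33841463] [ 0.54569773 -0.33822188] [ 0.54451007 -0.33829382]
needle 0.0643 19.8
tabL 0.0675 65.5
tabT 0.0671 73.9
tabmid 0.067 69.8
tabfar 0.078 69.8
darkinner 0.0596 76.1
darkinner45 0.0689 71.4
needle 0.0624 20.3
tabL 0.0665 67.0
tabT 0.0664 75.5
tabmid 0.0662 71.3
tabfar 0.0771 71.1
darkinner 0.059 77.9
darkinner45 0.0681 73.0
```

Emit:
{"method": "servo_tool", "body": {
  "steps": [
    [1, [-0.003, 0.002, 0.03], [0, 0, 0]],
    [1, [-0.003, 0.002, 0.065], [0, 0, 0]],
    [1, [-0.003, 0.002, 0.095], [0, 0, 0]],
    [1, [-0.003, 0.002, 0.12], [0, 0, 0]],
    [1, [-0.003, 0.002, 0.12], [0, 0, 0]]
  ],
  "newtons": 40
}}

```text
time_s: 8.63
tcp_pos: [0.5432, -0.335, 0.1318]
ee_rot: [-0.003, -0.175, 0.985, 0.003]
contact_force: [-0.1, 0.4, -0.0]
gripper_width: 0.999
```

Run:
```python
from h import *
print(read_state()["tcp_pos"],tool([.5453,-.339,.089]))
```

```text
[ 0.54321626 -0.33502598  0.13178041] [-0.00081142 -0.00473226  0.04274629]
```

Emit:
{"method": "servo_tool", "body": {
  "steps": [
    [1, [0, 0, 0], [0, 0, 0]],
    [1, [0, 0, 0], [0, 0, 0]],
    [1, [0, 0, 0.01], [0, 0, 0]],
    [1, [0, 0, 0.015], [0, 0, 0]],
    [1, [0, 0, 0.015], [0, 0, 0]]
  ]
}}

```text
time_s: 9.05
tcp_pos: [0.5457, -0.3365, 0.1219]
ee_rot: [-0.0, -0.175, 0.984, 0.0]
contact_force: [0.3, 0.9, 0.2]
gripper_width: 0.999
```

Run:
```python
from h import *
print(read_state()["tcp_pos"],tool([.5453,-.339,.089]))
```

```text
[ 0.5456933  -0.33646259  0.12192238] [ 0.00123734 -0.00225025  0.03292236]
```

Emit:
{"method": "servo_tool", "body": {
  "steps": [
    [1, [0.001, -0.002, 0.01], [0, 0, 0]],
    [1, [0.001, -0.002, 0.02], [0, 0, 0]],
    [1, [0.001, -0.002, 0.028], [0, 0, 0]],
    [1, [0.001, -0.002, 0.032], [0, 0, 0]],
    [1, [0.001, -0.002, 0.032], [0, 0, 0]]
  ]
}}

```text
time_s: 9.47
tcp_pos: [0.5448, -0.3384, 0.0887]
ee_rot: [-0.001, -0.175, 0.984, 0.001]
contact_force: [-0.3, -0.3, -0.0]
gripper_width: 0.999
```

Emit:
{"method": "servo_tool", "body": {
  "steps": [
    [0.3, [0, 0, 0], [0, 0, 0]],
    [0, [0, 0, 0], [0, 0, 0]],
    [-0.2, [0, 0, 0], [0, 0, 0]],
    [-0.35, [0, 0, 0], [0, 0, 0]],
    [-0.45, [0, 0, 0], [0, 0, 0]]
  ]
}}

```text
time_s: 9.88
tcp_pos: [0.5458, -0.3389, 0.0907]
ee_rot: [0.0, -0.175, 0.984, -0.0]
contact_force: [0.1, -0.1, 0.7]
gripper_width: 0.298
```

Emit:
{"method": "servo_tool", "body": {
  "steps": [
    [-0.6, [0, 0, 0], [0, 0, 0]],
    [-0.8, [0, 0, 0], [0, 0, 0]],
    [-0.8, [0, 0, 0], [0, 0, 0]],
    [-0.8, [0, 0, 0], [0, 0, 0]],
    [-0.8, [0, 0, 0], [0, 0, 0]]
  ]
}}

```text
time_s: 10.3
tcp_pos: [0.5459, -0.3391, 0.0908]
ee_rot: [0.0, -0.175, 0.985, -0.0]
contact_force: [-1.0, -1.3, 5.4]
gripper_width: 0.272
```

Run:
```python
from h import *
s=read_state();print(s["tcp_pos"],s["ee_rot"],s["contact_force"],s["torque"],s["gripper_width"],s["q"])
```

```text
[ 0.54587276 -0.33914059  0.09081725] [ 2.98899947e-04 -1.75331556e-01  9.84509290e-01 -4.61568755e-04] [-1.02943297 -1.30679168  5.44055164] [-0.16516868  0.12439708 -0.06287902] 0.2715205473214915 [-5.55787308e-01  5.13574546e-01  2.12589792e-02  1.07741910e+00
 -2.87089365e-04 -9.08272576e-01]
```

Gripped at 24 mm with small side forces. Turning 50° counter-clockwise, which is negative about tool z.

Emit:
{"method": "servo_tool", "body": {
  "steps": [
    [-0.8, [0, 0, 0], [0, 0, -3]],
    [-0.8, [0, 0, 0], [0, 0, -8]],
    [-0.8, [0, 0, 0], [0, 0, -13]],
    [-0.8, [0, 0, 0], [0, 0, -18]],
    [-0.8, [0, 0, 0], [0, 0, -23]]
  ]
}}

```text
time_s: 10.72
tcp_pos: [0.546, -0.3394, 0.0908]
ee_rot: [0.0, -0.37, 0.929, -0.001]
contact_force: [1.9, -2.5, 5.3]
gripper_width: 0.274
```

Emit:
{"method": "servo_tool", "body": {
  "steps": [
    [-0.8, [0, 0, 0], [0, 0, -5]],
    [-0.8, [0, 0, 0], [0, 0, -10]],
    [-0.8, [0, 0, 0], [0, 0, -15]],
    [-0.8, [0, 0, 0], [0, 0, -20]],
    [-0.8, [0, 0, 0], [0, 0, -23]]
  ]
}}

```text
time_s: 11.13
tcp_pos: [0.5462, -0.3395, 0.0908]
ee_rot: [0.0, -0.548, 0.836, -0.001]
contact_force: [1.7, -3.3, 4.5]
gripper_width: 0.276
```

Emit:
{"method": "servo_tool", "body": {
  "steps": [
    [-0.8, [0, 0, 0], [0, 0, -2]],
    [-0.8, [0, 0, 0], [0, 0, -4]],
    [-0.8, [0, 0, 0], [0, 0, -4]],
    [-0.8, [0, 0, 0], [0, 0, -4]],
    [-0.8, [0, 0, 0], [0, 0, -4]]
  ]
}}

```text
time_s: 11.55
tcp_pos: [0.5463, -0.3395, 0.0908]
ee_rot: [0.0, -0.574, 0.819, -0.001]
contact_force: [2.4, -4.3, 4.9]
gripper_width: 0.274
```

Run:
```python
from h import *
s=read_state();print(s["tcp_pos"],s["contact_force"],s["torque"],s["gripper_width"])
y=R.from_quat(s["ee_rot"][[1,2,3,0]]).as_matrix()[:,1];print("bar angle",np.degrees(np.arctan2(y[1],y[0]))-90)
c=calibration("wrist");i=read_camera("wrist");cv2.imwrite("pics/w2.png",i[:,:,::-1]);np.savez("w2.npz",K=c["K"],view=c["view"])
```

```text
[ 0.54627189 -0.33953445  0.09084094] [ 2.37159128 -4.34683034  4.86315274] [-0.85090695 -0.30853587  0.06809498] 0.2742400585481789
bar angle 70.12573407750247
```

View pics/w2.png

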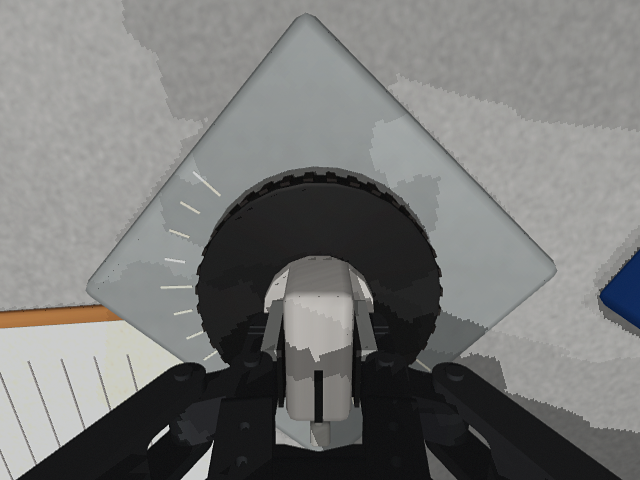

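The bar stands at 70° and the tab lies hidden right behind the needle tip (320,435). Releasing and rising to check.

Emit:
{"method": "servo_tool", "body": {
  "steps": [
    [-0.3, [0, 0, 0], [0, 0, 0]],
    [0, [0, 0, 0], [0, 0, 0]],
    [0.5, [0, 0, 0], [0, 0, 0]],
    [1, [0, 0, 0], [0, 0, 0]],
    [1, [0, 0, 0], [0, 0, 0]]
  ]
}}

```text
time_s: 12.02
tcp_pos: [0.5453, -0.3385, 0.09]
ee_rot: [-0.0, -0.575, 0.818, 0.0]
contact_force: [1.0, -0.4, 0.6]
gripper_width: 0.897
```

Emit:
{"method": "servo_tool", "body": {
  "steps": [
    [1, [0, 0, -0.02], [0, 0, 0]],
    [1, [0, 0, -0.05], [0, 0, 0]],
    [1, [0, 0, -0.08], [0, 0, 0]],
    [1, [0, 0, -0.11], [0, 0, 0]],
    [1, [0, 0, -0.14], [0, 0, 0]]
  ]
}}

```text
time_s: 12.43
tcp_pos: [0.5453, -0.3385, 0.2317]
ee_rot: [-0.0, -0.575, 0.818, 0.0]
contact_force: [0.1, 0.2, -0.5]
gripper_width: 1.0
```

Emit:
{"method": "servo_tool", "body": {
  "steps": [
    [1, [0, 0, -0.015], [0, 0, 0]],
    [1, [0, 0, -0.02], [0, 0, 0]],
    [1, [0, 0, -0.02], [0, 0, 0]],
    [1, [0, 0, -0.02], [0, 0, 0]],
    [1, [0, 0, -0.02], [0, 0, 0]]
  ]
}}

```text
time_s: 12.85
tcp_pos: [0.545, -0.3384, 0.2485]
ee_rot: [-0.001, -0.575, 0.818, 0.001]
contact_force: [-0.7, 1.6, 0.2]
gripper_width: 1.0
```

Run:
```python
from h import *
s=read_state();print(s["tcp_pos"],s["contact_force"])
c=calibration("wrist");i=read_camera("wrist");np.savez("w3.npz",K=c["K"],view=c["view"])
u,v=proj(c,[.5455,-.339,.0735]).astype(int);print(u,v)
x0,y0=u-85,v-70;print(x0,y0)
cv2.imwrite("pics/w3.png",i[:,:,::-1]);cv2.imwrite("pics/w3c.png",cv2.resize(i[y0:y0+150,x0:x0+170,::-1],None,fx=4,fy=4))
t=read_camera("top")
cv2.imwrite("pics/t3.png",t[:,:,::-1]);a=cv2.imread("pics/top0.png")
```

```text
[ 0.54501755 -0.33842431  0.24849931] [-0.68916848  1.56685525  0.20031224]
315 213
230 143
```

View pics/w3c.png

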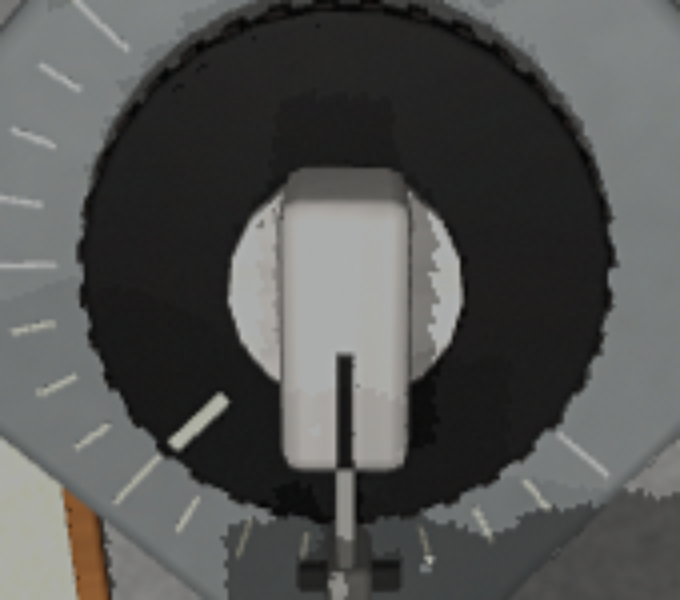

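The needle tip is near x=344, and the tab assembly spans about 298–400, centred near 349. I'll check the ring mark's motion and look at the full tab.

Run:
```python
from h import *
c1=np.load("w1.npz");c3=np.load("w3.npz")
a=ray(c1,(240+341/4,135+(485+40)/4),.067);b=ray(c3,(230+199/4,143+421/4),.067)
print("ring mark before/after",a,b)
i=cv2.imread("pics/w3.png")[255:325,275:355];cv2.imwrite("pics/w3d.png",cv2.resize(i,None,fx=7,fy=7,interpolation=2))
cv2.imwrite("pics/w3e.png",np.hstack([cv2.resize(i,None,fx=5,fy=5,interpolation=2),cv2.resize(cv2.imread("pics/t3.png")[175:300,150:270],(384,350))[:350]]))
```

```text
ring mark before/after [ 0.58885003 -0.31732313  0.067     ] [ 0.5855851  -0.31929858  0.067     ]
```

View pics/w3e.png

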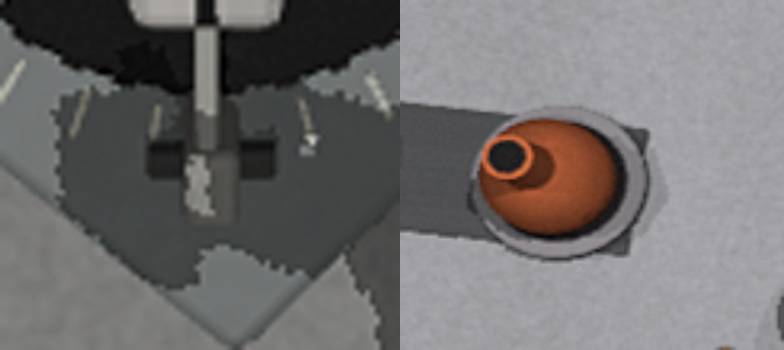

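Run:
```python
from h import *
m=ray(calibration("top"),(183.75,230.7),.19);print("mouth",m)
if np.hypot(*(m[:2]-[.5414,.251]))<.012: print(read_state()["contact_force"]); print(close_job())
```

```text
mouth [0.53987517 0.2484902  0.19      ]
[-0.0573717   0.48960045  0.09635615]
the job is handed in; nothing more can be done
None
```

I stood the necked bottle on the plinth and turned the inner knob until its needle pointed at the steel tab. I then handed the job in at about 13 s of the 48 s allowed; no verdict was reported.

- **Bottle:** I took it by the neck and set it down with about 8 N, then let go. In the last top view its mouth was about 3 mm from the plinth centre, so it stood upright and centred.
- **Inner knob:** I turned it 50° counter-clockwise. In the last wrist picture the needle was about 1 mm off the middle of the tab, against a limit of 5 mm.
- **Outer ring:** its mark was at 26.5° before and 26.2° after. The raw mark positions differ by about 4 mm, mostly along the radius. I put that down to the mark being half hidden behind the needle in the first picture. The ring does not appear to have turned.
- **Tab:** I did not measure it again on its own. Nothing came near it but the needle, which passes just above it.
- **Other vessels:** the jar and beaker looked unmoved in the picture taken after the bottle was placed. I did not measure them. The later moves to the console passed well above them.
- **Robot:** it ended clear of everything with the gripper open and the contact force near zero.

The first estimate of the knob turn disagreed slightly between cameras: 48° from the top camera and 50–51° from the wrist camera. I used 50°, and the last wrist picture agreed with it.

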